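Step the filter wheel to the three-dot position and open the shutter

ROBOT

A 6-joint arm with a two-finger parallel gripper is mounted at the origin on a cart in front of the work surface, level with it; the furniture and walls round the work are solid. World frame = base frame: x ahead of the robot, y to its left, z up, the work surface at z = 0. Lengths are in mm, angles in rad, forces in N, time in s.
With the tool pointing down it reaches from about 225 to 725 mm from the base axis. Payload 3.1 kg.
Tool frame: the origin (TCP) lies between the finger pads; the fingertips stand r.tip_extent ahead of it and the grasp point (between the pads) is the TCP (r.tip_extent is the distance from the TCP to the fingertips, in mm); z points along the fingers, x is the direction in which the jaws open and shut, and the axes are right-handed (so a half turn about z gives the same grasp; the last joint's range is limited). The gripper opens to 85 mm and grips with 20 to 120 N. Pads are 22 mm wide; open, the fingers measure 114 mm over their backs; the gripper's body (76 mm by 85 mm) begins 54 mm behind the grasp point. The pads swing forward as they close: fully open they stand 13 mm farther back than shut.
Start: joints at [-1.345, 0.048, 0.099, 1.622, 0, 1.443], TCP at [181.879, -492.481, 250.312] pointing down, gripper open.
Joint ranges: [-2.91, 2.91], [-0.99, 1.94], [-1.21, 1.42], [-2.12, 2.29], [-1.49, 1.47], [-3.14, 3.14]. Speed limits (rad/s): [2.79, 2.79, 3.14, 3.14, 3.14, 3.14].

INTERFACE

Orientations are given as a rotation vector (axis times angle).
In Python, from cell import status, cams, r gives the robot as it stands.
- The arm moves only by the tool move_arm, never from a script. Its argument "moves" is one flat list of numbers, 6 for each row, row after row: the shift along the tool's x, y, z in mm, then the turn, a rotation vector about the tool's x, y, z in degrees. A call has 1 to 20 rows; each row shifts and turns the commanded pose from where the row before left it, along the tool's axes as they then stand; what a row does not reach is not made up. A row lasts 1/12 s, in which the tool goes at most 41.7 mm and 7.16 degrees, less where a joint would pass 70% of its speed; a pose out of reach is approached as far as the arm can. A call with a gripper value outside its range is refused whole. "grip" is the opening in per cent of the stroke, from 0 (shut) to 100 (fully open), set as the call begins (left out, the last holds). The fingers move at their own pace and stop on an object; the grip force is fixed at half the most. Time passes only in rows, so rows that do not move let the fingers close. It gives the time, the measured TCP pose, the force and the opening at its end, in the units of the state.
- status.observe(): the state, without advancing time (a new reading comes with each control period).
- cams.read_camera(name): name is "side" or "top"; returns a dict with "color" (480x640x3 uint8, blue, green, red), "z_map" (480x640 float32, mm along the optical axis (not along the pixel's ray), 0 where there is no reading), "fov_y" (degrees; the focal length in pixels is half the picture's height over the tangent of half this angle, whatever the lens; pixels are square), "cx", "cy" (the principal point, pixels), "pose" (4x4, takes a point from camera to world coordinates). Camera axes: x right, y up, looking along -z (the intrinsics and any distortion apply to the point x, -y, -z); pixel columns grow to the right and rows downward; lengths in mm; the calibration is good to about 2 mm. A picture is of the moment at which its call begins.
- r.sign_off(): hands the job in, once; it reports no verdict.
The state is a dict: "t": time; "joint_positions": joint angles; "joint_velocities": joint speeds; "tau": joint torques, N m; "ee_pos": TCP position; "eef_rot": TCP orientation; "contact_force": force on the tool from outside, world axes, zero at the start; "wrist_torque": the same for the moment, N m; "opening": finger opening in mm.
Only numpy, scipy, OpenCV 4.12 (cv2) and the standard library are available. Lean on these libraries where they do the work, as an engineer would, in place of code of your own. Each camera call takes 0.05 s, during which the arm holds its last target.

TASK

On the grey filter changer, push the upright black tab of the filter wheel round with your closed fingertips until it points at the middle of the white disc with three dots, and leave it there. Then push the small black tab of the shutter slide beside the wheel away from the robot, all the way to its stop. Only push: do not pinch either tab, and leave the loose parts standing round the changer where they are.

Things in the scene. Friction and masses are not known exactly. Their poses are not given: they have to be found in the camera images.
- changer: Filter changer: grey housing fixed to the table, top face 26 mm high. Origin on the wheel's vertical axis at table height; own x to its back (away from the robot), y to its left; yaw within 0.35 rad. It spans x -102 to 102, y -160 to 102 mm. Aluminium wheel: radius 53 mm, upper face 40 mm high, hub (radius 13) to 50 mm. End stop at x = 71 mm behind the wheel, 37 mm high.
- selector (a joint): Wheel angle, rad: 0 with the tab towards the changer's front (own -x), growing anticlockwise seen from above (tab towards own -y, the shutter's side); limits -2.6 and 2.6. No clicks or spring: it drags with about 0.12 N m (2.5 N at the tab) and stays where it is left. Starts within 0.4 of 0, in the unmarked front sector.
- selector_tab (a point): Centre of the wheel's only upright tab: a black fin 30 mm long radially (35 to 65 mm from the axis), 8 mm thick, up to 71 mm above the table, on a 16 mm wide foot that ends 43.5 mm above the table. This point is 50 mm from the axis, 55 mm above the table. Own -x points radially outward, own y across the fin.
- selector_aim (a point): The point the tab points at: 80 mm from the axis along the fin's radial line (15 mm past its outer end), above the ring on which the marker discs lie.
- disc_three: White marker disc with three black dots in a triangle, 29 mm across, 2 mm thick, fixed on the housing 80 mm from the wheel's axis; origin under its centre, 26 mm above the table. Like discs with one, two and four dots lie on the same ring. They sit at selector angles of -120, -60, 60 and 120 degrees; which is where varies.
- shutter (a joint): Travel of the shutter slide, m: 0 nearest the front, limit 0.036 at the stop at the back (own +x of the changer). It drags with about 2 N, has no spring and stays where it is left. Starts between 0 and 0.006.
- shutter_tab (a point): Centre of the shutter slide's upright black tab: 8 mm thick along the travel (own x), 22 mm wide across it, from 31 to 57 mm above the table; this point is 44 mm high, at x = -18 mm plus the travel, y = -120 mm in the changer's frame. The guide's rails and end blocks (at x = +-48 mm) are 33 mm high.
- filter_cube: Bystander: loose black filter cube, 34 mm wide, 36 mm high, left of the changer; origin under its centre.
- objective_20x: Bystander: loose objective standing upright, 24 mm diameter, 48 mm high, left of the changer; origin under its centre.
- oil_dropper: Bystander: loose brown dropper bottle, 25 mm diameter, 70 mm high, behind the changer; origin under its centre.
- coverslip_box: Bystander: loose clear box, 30 x 30 x 14 mm, behind the changer on the right; origin under its centre.

How it is judged:
By the outcome, as a careful person would: the job done as asked, in the order asked, and still so for the second after the job is handed in, with the robot touching nothing.
It also fails if it takes over 45 s, if anything falls off the work surface, if the arm or the gripper's body presses on something with over 40 N, if the wrist force passes 120 N, or if a joint passes its speed limit or range.

## Working session

There is one attempt and no reset: what is moved stays moved. The work goes in short steps, Python scripts to look and compute and a tool call to move; the robot and the scene stay as the last step left them, time stands still between calls to the robot, and variables do not carry over. Pictures are saved under pics/ and viewed, and the job is handed in when it is done.

Besides the shell and the picture viewer there is one more tool, called after "Request:" in YAML: its name, and indented under it one key for each argument. move_arm: Moves the arm, as the interface text tells. Its arguments: {"type":"object","properties":{"moves":{"type":"array"},"grip":{"type":"number"}},"required":["moves"]}

```bash
ls; mkdir -p pics; python3 - <<'E'
from cell import status,cams,r
import cv2
s=status.observe(); print(s, r.tip_extent)
for n in("top","side"):
    c=cams.read_camera(n); cv2.imwrite(f"pics/{n}0.png",c["color"]); print(n,c["fov_y"],c["cx"],c["cy"],c["pose"],c.keys())
E
```

```text
pics
{'t': 0.0, 'joint_positions': array([-1.34481526e+00,  4.87443510e-02,  9.75848140e-02,  1.62195769e+00,
        7.81668122e-06,  1.44297654e+00]), 'joint_velocities': array([-3.10536220e-04, -6.66498816e-04, -6.45923516e-05,  4.50894668e-04,
       -1.69289483e-03, -4.70447095e-04]), 'tau': array([ 1.08642627e-03, -3.38785601e+01,  3.20013213e+01,  2.03521707e-02,
       -8.53082042e-05, -3.96395620e-06]), 'ee_pos': array([ 181.7503186 , -491.94717028,  249.11387106]), 'eef_rot': array([-2.57641635,  1.79495092,  0.00269165]), 'contact_force': array([-0.00973904, -0.08597936,  0.62790783]), 'wrist_torque': array([-0.02459734,  0.01352058, -0.00622756]), 'opening': 85.38703339443205} 19.0
top 57.12926665422371 321.77447793550675 237.09746756074838 [[ 2.61446757e-02  9.92758281e-01 -1.17249530e-01  5.06842393e+02]
 [-9.99184645e-01  2.23422395e-02 -3.36284093e-02 -1.96683765e+02]
 [-3.07652647e-02  1.18033134e-01  9.92532961e-01  9.04886360e+02]
 [ 0.00000000e+00  0.00000000e+00  0.00000000e+00  1.00000000e+00]] dict_keys(['color', 'z_map', 'fov_y', 'cx', 'cy', 'pose'])
side 42.57098970837842 323.68269542717786 240.52606889346936 [[-8.46003176e-01  3.98585501e-01 -3.54130238e-01  2.56005144e+02]
 [-5.32919999e-01 -6.52791283e-01  5.38386307e-01  3.41942875e+02]
 [-1.65801567e-02  6.44199611e-01  7.64677683e-01  7.98382385e+02]
 [ 0.00000000e+00  0.00000000e+00  0.00000000e+00  1.00000000e+00]] dict_keys(['color', 'z_map', 'fov_y', 'cx', 'cy', 'pose'])
```

View pics/top0.png

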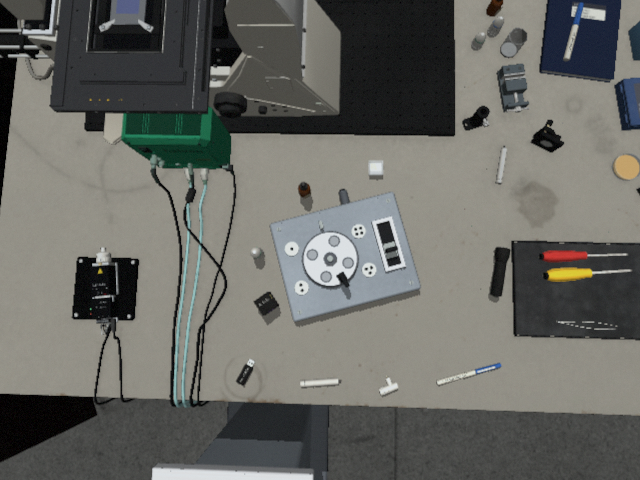

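View pics/side0.png

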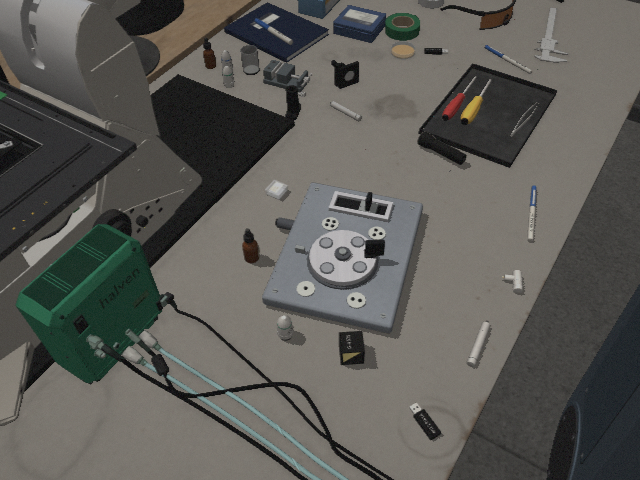

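Both views show the changer near (345,255) in the top view, with the tab at its front at (343,279). I'll zoom in to read the dots.

```bash
python3 - <<'E'
import cv2
a=cv2.imread("pics/top0.png")[180:330,240:440]; cv2.imwrite("pics/top0z.png",cv2.resize(a,None,fx=4,fy=4,interpolation=cv2.INTER_CUBIC))
a=cv2.imread("pics/side0.png")[170:370,240:440]; cv2.imwrite("pics/side0z.png",cv2.resize(a,None,fx=3,fy=3,interpolation=cv2.INTER_CUBIC))
E
```

```text
(no output)
```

View pics/top0z.png

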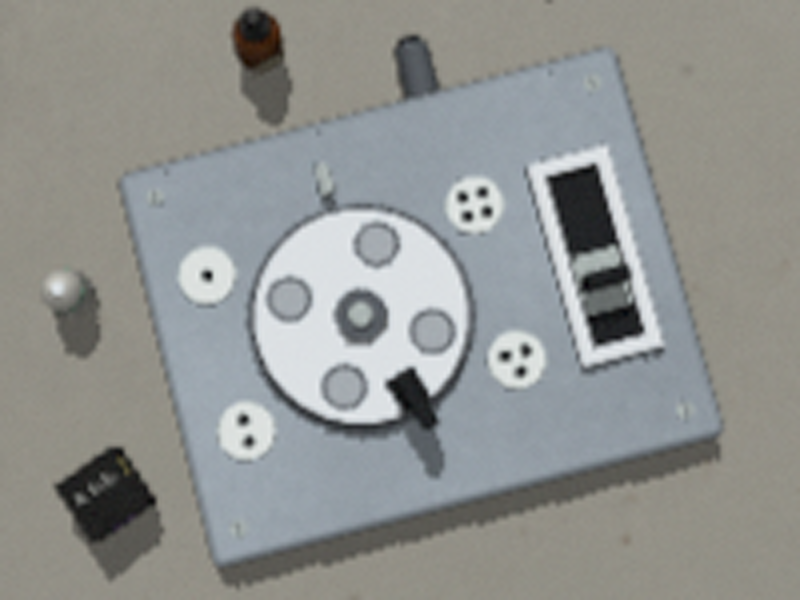

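View pics/side0z.png

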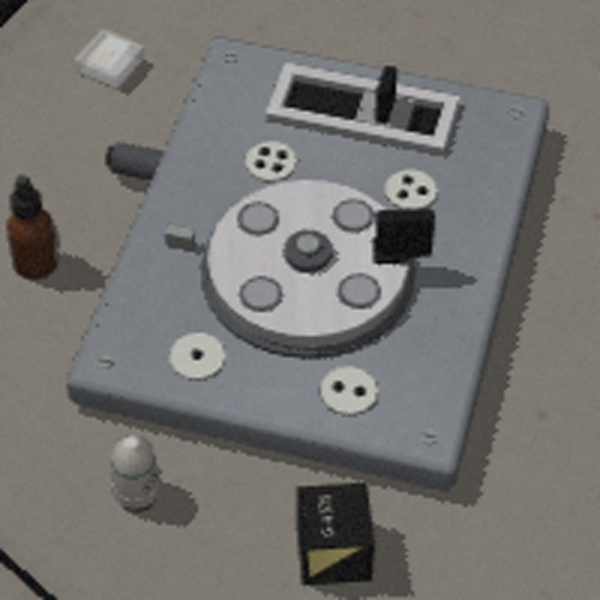

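```bash
cat > h.py <<'E'
import numpy as np, cv2
from cell import status,cams,r
def ray(c,u,v):
    f=240/np.tan(np.radians(c["fov_y"]/2)); P=c["pose"]
    d=P[:3,:3]@np.array([(u-c["cx"])/f,-(v-c["cy"])/f,-1.]); return P[:3,3],d
def onz(c,u,v,z):
    o,d=ray(c,u,v); return o+d*(z-o[2])/d[2]
def proj(c,p):
    f=240/np.tan(np.radians(c["fov_y"]/2)); P=c["pose"]
    q=P[:3,:3].T@(np.asarray(p,float)-P[:3,3]); return np.array([c["cx"]+f*q[0]/-q[2],c["cy"]-f*q[1]/-q[2]])
def discs(c,box,area):
    x0,y0,x1,y1=box
    g=c["color"][y0:y1,x0:x1].astype(int)
    hi=cv2.resize(g.min(2).astype(np.uint8),None,fx=4,fy=4,interpolation=cv2.INTER_LINEAR)
    m=(hi>170).astype(np.uint8)
    cs,_=cv2.findContours(m,cv2.RETR_EXTERNAL,cv2.CHAIN_APPROX_NONE); out=[]
    for k in cs:
        a=cv2.contourArea(k)/16
        if a<area[0] or a>area[1]: continue
        (u,v),(w,h),t=cv2.fitEllipse(k); out.append(((u+.5)/4-.5+x0,(v+.5)/4-.5+y0,w/4,h/4,a))
    return out
E
python3 - <<'E'
from h import *
for n,box in(("top",(240,180,440,330)),("side",(240,170,440,370))):
    c=cams.read_camera(n)
    for d in discs(c,box,(60,2500)):
        p=onz(c,d[0],d[1],28); print(n,np.round(d,1),p.round(1), "zmap z:",(lambda o,dd,z:(o+dd*z)[2])(*ray(c,d[0],d[1]),c["z_map"][int(round(d[1])),int(round(d[0]))]).round(1))
E
```

```text
top [301.1 287.   14.5  14.9 169.6] [ 510.1 -128.6   28. ] zmap z: 28.8
top [368.8 269.2  14.4  14.6 164.5] [ 548.5 -261.8   28. ] zmap z: 29.0
top [291.2 248.1  14.2  14.5 161.2] [ 586.8 -106.4   28. ] zmap z: 30.7
top [ 329.3  257.7   50.5   53.5 2095.5] [ 569.4 -183.1   28. ] zmap z: 48.9
top [358.3 230.6  14.3  14.8 165.4] [ 625.3 -239.7   28. ] zmap z: 29.2
top [ 388.5  243.1   23.3   66.  1072.6] [ 601.3 -300.1   28. ] zmap z: 31.4
side [355.8 299.4  13.7  16.9 181.9] [ 509.3 -127.3   28. ] zmap z: 30.0
side [305.3 288.   13.4  16.5 173.7] [ 586.2 -105.1   28. ] zmap z: 28.5
side [ 340.1  256.1   50.7   60.7 2244.8] [ 572.9 -186.6   28. ] zmap z: 49.4
side [376.6 232.4  11.3  15.4 135.6] [ 547.5 -260.7   28. ] zmap z: 29.9
side [361.  204.5  17.1  74.  229.5] [ 601.1 -302.3   28. ] zmap z: 33.4
side [276.2 187.5   9.3  12.9  87.8] [ 749.6 -260.4   28. ] zmap z: 14.2
```

```bash
cat >> h.py <<'E'
def fit(c_pts):
    # c_pts: dict s_deg -> world xy ; rigid fit of ring R=80
    S=np.array(sorted(c_pts)); W=np.array([c_pts[s][:2] for s in S])
    M=80*np.c_[-np.cos(np.radians(S)),-np.sin(np.radians(S))]
    mc,wc=M.mean(0),W.mean(0); A=(M-mc).T@(W-wc)
    yaw=np.arctan2(A[0,1]-A[1,0],A[0,0]+A[1,1]); R=np.array([[np.cos(yaw),-np.sin(yaw)],[np.sin(yaw),np.cos(yaw)]])
    o=wc-R@mc; return o,yaw,(W-(M@R.T+o))
def blob(c,box,thr=45,near=None):
    x0,y0,x1,y1=box; hi=cv2.resize(c["color"][y0:y1,x0:x1].max(2),None,fx=4,fy=4,interpolation=cv2.INTER_LINEAR)
    cs,_=cv2.findContours((hi<thr).astype(np.uint8),cv2.RETR_EXTERNAL,cv2.CHAIN_APPROX_NONE)
    return [((k[:,0,:]+.5)/4-.5+[x0,y0],cv2.contourArea(k)/16) for k in cs if cv2.contourArea(k)/16>15]
E
python3 - <<'E'
from h import *
T={-60:(510.1,-128.6),60:(548.5,-261.8),-120:(586.8,-106.4),120:(625.3,-239.7)}
S={-60:(509.3,-127.3),60:(547.5,-260.7),-120:(586.2,-105.1)}
for d in(T,S):
    o,y,e=fit(d); print(o.round(1),y.round(4),e.round(1).tolist())
c=cams.read_camera("top")
o,yaw,_=fit(T)
for k,a in blob(c,(325,262,365,300)):
    P=np.array([onz(c,u,v,71)[:2] for u,v in k]); rc=cv2.minAreaRect(P.astype(np.float32)); print("tab",a,k.mean(0),rc)
    b=cv2.boxPoints(rc); print(b.round(1))
    m=np.array(rc[0])-o; w=np.arctan2(m[1],m[0]); print("angle",np.degrees((w-yaw-np.pi+np.pi)%(2*np.pi)-np.pi),np.hypot(*m))
print("cam",c["pose"][:3,3])
R=np.array([[np.cos(yaw),-np.sin(yaw)],[np.sin(yaw),np.cos(yaw)]])
print("shutter tab@0",o+R@[-18,-120],"stop",o+R@[18,-120])
print([proj(c,[*(o+R@[-18+t,-120]),57]).round(1) for t in(0,6)])
E
```

```text
[ 567.7 -184.1] 0.2809 [[-0.1, 0.1], [0.1, 0.0], [0.0, -0.0], [-0.0, -0.1]]
[ 566.9 -182.9] 0.2796 [[0.0, 0.2], [0.0, 0.0], [-0.0, -0.2]]
tab 67.59375 [343.08176692 279.36184211] ((525.1920776367188, -211.1337432861328), (26.700336456298828, 12.111577033996582), 32.247371673583984)
[[ 510.7 -213.1]
 [ 517.1 -223.4]
 [ 539.7 -209.1]
 [ 533.3 -198.9]]
angle 16.350018071756644 50.34154255106614
cam [ 506.84239306 -196.68376484  904.88635996]
shutter tab@0 [ 583.65108972 -304.41117775] stop [ 618.23977362 -294.43004825]
[array([392.4, 250.8]), array([391.6, 247.7])]
```

The tab stands at +16.4°, and the three-dot disc is front right at +60°. The ring fit leaves a residual of 0.1 mm. I'll shut the gripper and turn the tool first, so tool +y is tangential and tool x points inward.

Request:
move_arm:
  moves: [0,0,0,0,0,-6.8,0,0,0,0,0,-6.8,0,0,0,0,0,-6.8,0,0,0,0,0,-6.8,0,0,0,0,0,-6.8,0,0,0,0,0,-6.8,0,0,0,0,0,-6.8,0,0,0,0,0,-6.8,0,0,0,0,0,-6.8,0,0,0,0,0,-6.8,0,0,0,0,0,-6.8,0,0,0,0,0,-6.8,0,0,0,0,0,-6.8,0,0,0,0,0,-6.8,0,0,0,0,0,-6.8]
  grip: 0

```text
t: 1.5
ee_pos: [181.8, -492.4, 250.1]
eef_rot: [-3.015, -0.882, -0.0]
contact_force: [0.3, 0.9, -0.1]
opening: -0.2
```

```bash
cat >> h.py <<'E'
from scipy.spatial.transform import Rotation as Ro
def pose():
    s=status.observe(); R=Ro.from_rotvec(s["eef_rot"]).as_matrix(); return s,R
def delta(target):
    s,R=pose(); d=R.T@(np.asarray(target,float)-s["ee_pos"]); print("t",s["t"],"pos",s["ee_pos"].round(1),"F",s["contact_force"].round(2),"xyaw",np.degrees(np.arctan2(R[1,0],R[0,0])).round(2),"zaxis",R[:,2].round(3),"op",round(s["opening"],1)); print("delta tool",d.round(1)); return d
E
python3 -c "
from h import *
delta([507.3,-186.1,250]); print(status.observe()['joint_positions'])
c=cams.read_camera('top');f=240/np.tan(np.radians(c['fov_y']/2));v,u=np.mgrid[:480,:640];z=c['z_map'];P=np.stack([(u-c['cx'])/f*z,-(v-c['cy'])/f*z,-z],-1)@c['pose'][:3,:3].T+c['pose'][:3,3]
m=(z>0)&(P[...,2]>90)&(P[...,0]>250);Q=P[m];print(len(Q))
for lo,hi in((-400,-300),(-300,-200),(-200,-100),(-100,0)):
  q=Q[(Q[:,1]>lo)&(Q[:,1]<hi)]; print(lo,hi,len(q),q[:,0].min().round() if len(q) else None)
"
```

```text
t 1.5 pos [ 181.8 -492.4  250.1] F [ 0.27  0.95 -0.13] xyaw 32.6 zaxis [-0.  0. -1.] op -0.2
delta tool [ 4.392e+02 -8.270e+01  2.000e-01]
[-1.34481933e+00  4.81194267e-02  9.89011122e-02  1.62199006e+00
 -1.06799611e-05 -3.43079706e-01]
37947
-400 -300 0 None
-300 -200 0 None
-200 -100 5605 854.0
-100 0 7107 748.0
```

The way over is clear, since tall things start beyond x = 748. Now I'll traverse and then lower.

Request:
move_arm:
  moves: [27.4,-5.2,0,0,0,0,27.4,-5.2,0,0,0,0,27.4,-5.2,0,0,0,0,27.4,-5.2,0,0,0,0,27.4,-5.2,0,0,0,0,27.4,-5.2,0,0,0,0,27.4,-5.2,0,0,0,0,27.4,-5.2,0,0,0,0,27.4,-5.2,0,0,0,0,27.4,-5.2,0,0,0,0,27.4,-5.2,0,0,0,0,27.4,-5.2,0,0,0,0,27.4,-5.2,0,0,0,0,27.4,-5.2,0,0,0,0,27.4,-5.2,0,0,0,0,27.4,-5.2,0,0,0,0,0,0,0,0,0,0,0,0,0,0,0,0]

```text
t: 3.05
ee_pos: [508.7, -187.0, 249.8]
eef_rot: [-3.017, -0.874, 0.001]
contact_force: [-0.5, -0.6, 1.1]
opening: -0.1
```

Request:
move_arm:
  moves: [0,0,30,0,0,0,0,0,30,0,0,0,0,0,30,0,0,0,0,0,25,0,0,0,0,0,15,0,0,0,0,0,0,0,0,0,0,0,0,0,0,0]

```text
t: 3.63
ee_pos: [506.7, -188.4, 119.5]
eef_rot: [-3.017, -0.869, 0.003]
contact_force: [0.2, -0.1, 1.4]
opening: -0.3
```

```bash
python3 -c "
from h import *
delta([507.3,-186.1,70])
for n,b in(('top',(240,180,440,330)),('side',(240,170,440,370))):
  c=cams.read_camera(n); a=c['color'][b[1]:b[3],b[0]:b[2]]; cv2.imwrite('pics/%s1.png'%n,cv2.resize(a,None,fx=3,fy=3,interpolation=cv2.INTER_CUBIC))
"
```

```text
t 3.6333 pos [ 506.7 -188.4  119.5] F [ 0.23 -0.05  1.37] xyaw 32.14 zaxis [-0.003  0.001 -1.   ] op -0.3
delta tool [ 1.8 -1.5 49.5]
```

View pics/side1.png

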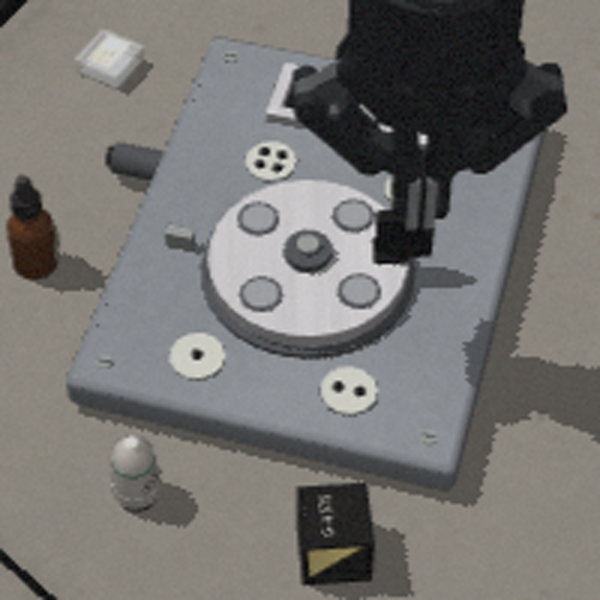

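View pics/top1.png

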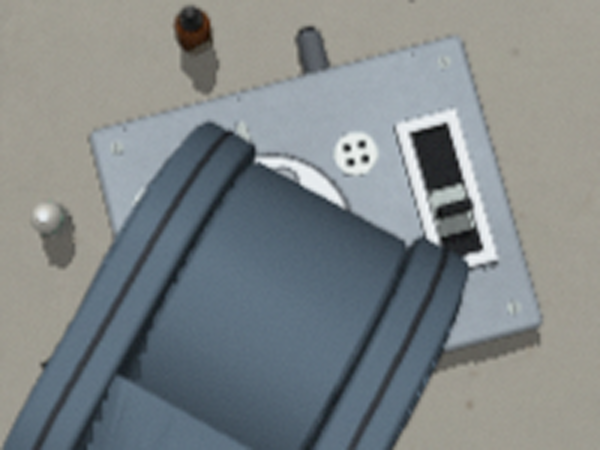

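The closed fingers are on the clockwise side of the tab and clear of it: in the zoomed side view the tips are at about (420,220) and the tab at (405,238). I'll lower to TCP z ≈ 71, which puts the tips at about 52.

Request:
move_arm:
  moves: [1.8,-1.5,16,0,0,0,0,0,16,0,0,0,0,0,16,0,0,0,0,0,0,0,0,0,0,0,0,0,0,0]

```text
t: 4.15
ee_pos: [509.1, -186.1, 73.3]
eef_rot: [3.018, 0.872, 0.001]
contact_force: [0.1, 0.2, 0.8]
opening: 0.0
```

```bash
python3 -c "
from h import *
delta([507.3,-186.1,71])
for n,b in(('side',(240,170,440,370)),):
  c=cams.read_camera(n); a=c['color'][b[1]:b[3],b[0]:b[2]]; cv2.imwrite('pics/%s2.png'%n,cv2.resize(a,None,fx=3,fy=3,interpolation=cv2.INTER_CUBIC))
"
```

```text
t 4.15 pos [ 509.1 -186.1   73.3] F [0.07 0.25 0.78] xyaw 32.25 zaxis [ 0.001 -0.    -1.   ] op 0.0
delta tool [-1.5 -1.   2.3]
```

View pics/side2.png

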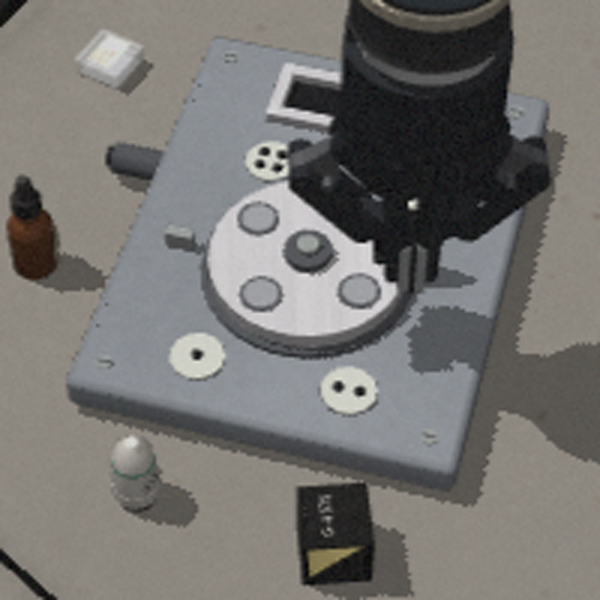

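The tips now stand on the left of the fin, still clear. I'll close the gap tangentially.

Request:
move_arm:
  moves: [0,4,1,0,0,0,0,4,1,0,0,0,0,3,0,0,0,0,0,2,0,0,0,0,0,0,0,0,0,0,0,0,0,0,0,0]

```text
t: 4.7
ee_pos: [515.9, -197.0, 70.4]
eef_rot: [-3.018, -0.873, -0.0]
contact_force: [-0.4, 0.7, 0.3]
opening: -0.2
```

Request:
move_arm:
  moves: [0,1,0,0,0,0,0,1,0,0,0,0,0,0,0,0,0,0,0,0,0,0,0,0]

```text
t: 5.03
ee_pos: [516.8, -198.5, 70.3]
eef_rot: [-3.018, -0.873, 0.0]
contact_force: [0.9, -0.0, -0.1]
opening: 0.2
```

```bash
cat >> h.py <<'E'
O=np.array([567.3,-183.5]);YAW=0.280
def rel():
    s,R=pose(); d=R[:2,:2].T@(O-s["ee_pos"][:2]); print("t",s["t"],"axis in tool xy",d.round(1),"z",s["ee_pos"][2].round(1),"F tool",(R.T@s["contact_force"]).round(2),"tool-s",((np.degrees(np.arctan2(R[1,0],R[0,0])-YAW)+180)%360-180).round(2))
    return s
E
python3 -c "
from h import *
rel()
for n,b in(('side',(240,170,440,370)),):
  c=cams.read_camera(n); a=c['color'][b[1]:b[3],b[0]:b[2]]; cv2.imwrite('pics/%s3.png'%n,cv2.resize(a,None,fx=3,fy=3,interpolation=cv2.INTER_CUBIC))
"
```

```text
t 5.0333 axis in tool xy [50.7 14.3] z 70.3 F tool [0.75 0.49 0.13] tool-s 16.23
```

View pics/side3.png

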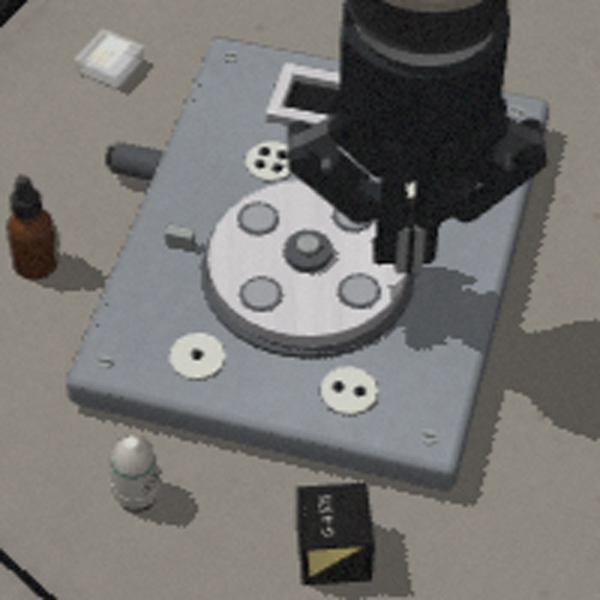

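There is no clear contact force yet, with 14.3 mm between the tool centre and the fin midplane. I'll start the arc about the wheel axis: 30° in 3° rows.

Request:
move_arm:
  moves: [-0.68,2.67,0,0,0,-3,-0.68,2.67,0,0,0,-3,-0.68,2.67,0,0,0,-3,-0.68,2.67,0,0,0,-3,-0.68,2.67,0,0,0,-3,0,0,0,0,0,0]

```text
t: 5.58
ee_pos: [522.1, -210.6, 70.2]
eef_rot: [-2.876, -1.26, 0.0]
contact_force: [-1.8, 2.2, 0.9]
opening: 0.3
```

```bash
python3 -c "
from h import *
rel()
for n,b in(('side',(240,170,440,370)),):
  c=cams.read_camera(n); a=c['color'][b[1]:b[3],b[0]:b[2]]; cv2.imwrite('pics/%s4.png'%n,cv2.resize(a,None,fx=3,fy=3,interpolation=cv2.INTER_CUBIC))
"
```

```text
t 5.5833 axis in tool xy [50.6 14.8] z 70.2 F tool [ 0.44 -2.83 -0.94] tool-s 31.28
```

View pics/side4.png

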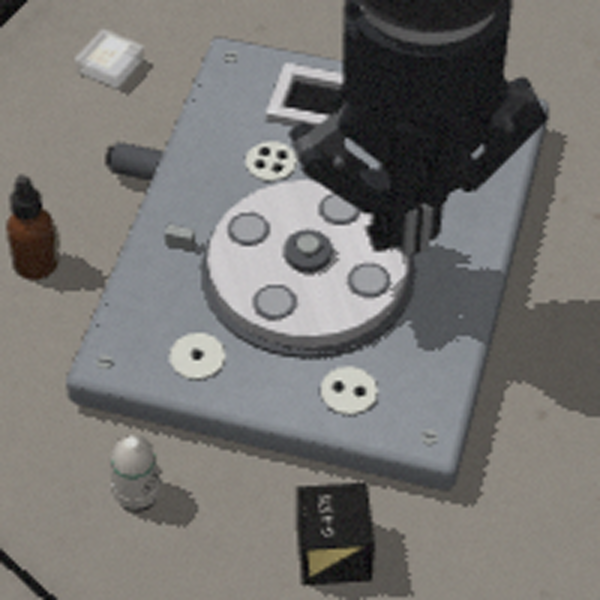

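I have contact at 2.8 N against tool y, and the wheel's inserts have turned. The tool follows the axis with 14.8 mm offset. Continuing 24°.

Request:
move_arm:
  moves: [-0.68,2.67,0,0,0,-3,-0.68,2.67,0,0,0,-3,-0.68,2.67,0,0,0,-3,-0.68,2.67,0,0,0,-3,-0.68,2.67,0,0,0,-3,-0.68,2.67,0,0,0,-3,-0.68,2.67,0,0,0,-3,-0.68,2.67,0,0,0,-3,0,0,0,0,0,0]

```text
t: 6.38
ee_pos: [537.2, -226.7, 70.1]
eef_rot: [-2.553, -1.829, 0.001]
contact_force: [-1.4, 2.1, 1.2]
opening: -0.2
```

```bash
python3 -c "
from h import *
rel()
for n,b in(('side',(240,170,440,370)),('top',(240,180,440,330))):
  c=cams.read_camera(n); a=c['color'][b[1]:b[3],b[0]:b[2]]; cv2.imwrite('pics/%s5.png'%n,cv2.resize(a,None,fx=3,fy=3,interpolation=cv2.INTER_CUBIC))
"
```

```text
t 6.3833 axis in tool xy [50.6 14.6] z 70.1 F tool [ 1.55 -2.01 -1.25] tool-s 55.21
```

View pics/side5.png

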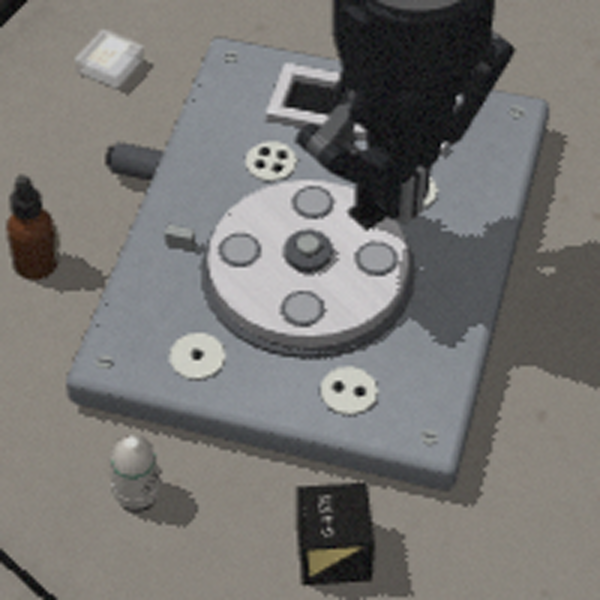

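View pics/top5.png

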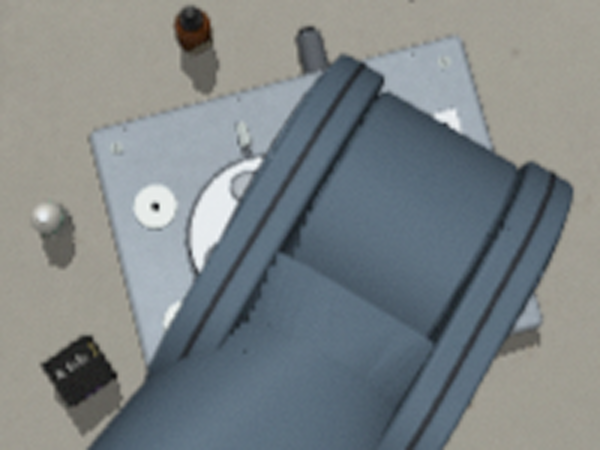

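```bash
python3 -c "
from h import *
c=cams.read_camera('side')
a=np.array([(353,214),(258,217),(360,290),(261,292)]);b=np.array([(376,258),(314,202),(303,308),(240,249)])
def ang(L):
  P=np.array([onz(c,(x+.5)/3-.5+240,(y+.5)/3-.5+170,40)[:2] for x,y in L]); q=P-P.mean(0); print(P.mean(0).round(1),np.hypot(*q.T).round(1)); return np.degrees(np.arctan2(q[:,1],q[:,0]))
A,B=ang(a),ang(b)
print(np.sort(A%90),np.sort(B%90), (A%360).round(1),(B%360).round(1))
print('insert angles rel to changer front', ((A-np.degrees(YAW)-180)%90).round(1),((B-np.degrees(YAW)-180)%90).round(1))
"
```

```text
[ 567.4 -184. ] [36.  36.1 36.5 35.8]
[ 566.9 -183.5] [35.7 35.9 36.  36.1]
[78.39042507 78.57794993 78.8025379  79.00681473] [26.10489376 26.473295   26.69510172 26.8131968 ] [259.  348.8 168.6  78.4] [206.7 296.1 116.8  26.5]
insert angles rel to changer front [63.  62.8 62.5 62.3] [10.7 10.1 10.8 10.4]
```

The inserts rotated by 37.9°, so the tab is at about 54–55.5°, in agreement with the tool's own angle of 55.2°. I'll push 4.5° more, back off and look unobstructed.

Request:
move_arm:
  moves: [-0.34,1.34,0,0,0,-1.5,-0.34,1.34,0,0,0,-1.5,-0.34,1.34,0,0,0,-1.5,0,0,0,0,0,0,0,0,0,0,0,0]

```text
t: 6.95
ee_pos: [540.6, -228.8, 70.1]
eef_rot: [-2.48, -1.927, 0.001]
contact_force: [-1.7, 2.1, 0.1]
opening: 0.1
```

```bash
python3 -c "
from h import *
rel()
"
```

```text
t 6.95 axis in tool xy [50.5 14.6] z 70.1 F tool [ 1.67 -2.15 -0.14] tool-s 59.65
```

Request:
move_arm:
  moves: [0,-4,0,0,0,0,0,-8,0,0,0,0,0,-8,0,0,0,0,0,0,-20,0,0,0,0,0,-30,0,0,0,0,0,-30,0,0,0,-30,-20,0,0,0,0,-30,-20,0,0,0,0,-30,-20,0,0,0,0,-30,-20,0,0,0,0,-30,-20,0,0,0,0,0,0,0,0,0,0]

```text
t: 7.95
ee_pos: [383.3, -348.7, 150.6]
eef_rot: [2.485, 1.919, -0.006]
contact_force: [0.0, 1.4, 0.1]
opening: 0.1
```

```bash
python3 -c "
from h import *
rel()
print(status.observe()['ee_pos'])
for n,b in(('side',(240,170,440,370)),('top',(240,180,440,330))):
  c=cams.read_camera(n); a=c['color'][b[1]:b[3],b[0]:b[2]]; cv2.imwrite('pics/%s6.png'%n,cv2.resize(a,None,fx=3,fy=3,interpolation=cv2.INTER_CUBIC))
"
```

```text
t 7.95 axis in tool xy [206.4 136.2] z 150.6 F tool [ 1.32 -0.31 -0.12] tool-s 59.3
[ 383.26373981 -348.74490482  150.62767843]
```

View pics/side6.png

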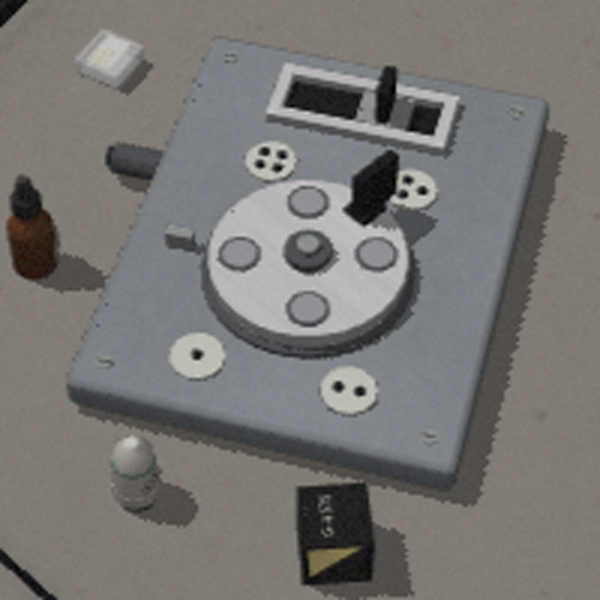

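View pics/top6.png

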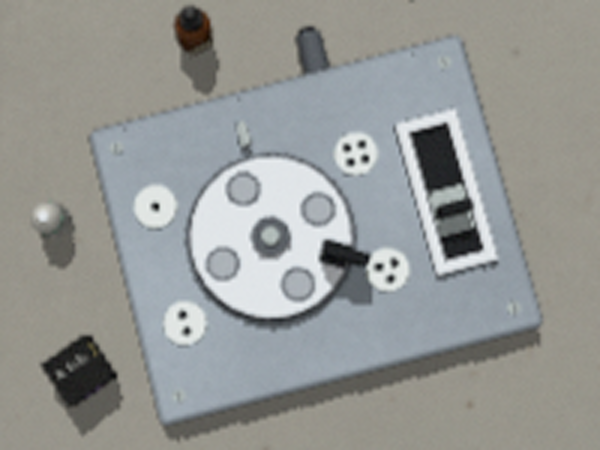

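```bash
python3 - <<'E'
from h import *
import cv2
T={-60:(510.1,-128.6),60:(548.5,-261.8),-120:(586.8,-106.4),120:(625.3,-239.7)}
o,yaw,_=fit(T)
def inserts(img,c,box):
    x0,y0,x1,y1=box
    g=cv2.resize(img[y0:y1,x0:x1].max(2),None,fx=4,fy=4,interpolation=cv2.INTER_LINEAR)
    cs,_=cv2.findContours(((g>120)&(g<202)).astype(np.uint8),cv2.RETR_LIST,cv2.CHAIN_APPROX_NONE)
    P=[]
    for k in cs:
        a=cv2.contourArea(k)/16
        if 60<a<220:
            (u,v),wh,_=cv2.fitEllipse(k); p=onz(c,(u+.5)/4-.5+x0,(v+.5)/4-.5+y0,40)[:2]; r=np.hypot(*(p-o))
            if 30<r<42: P.append((p,a,r))
    return P
def sang(p): return (np.degrees(np.arctan2(*(p-o)[::-1])-yaw)-180+180)%360-180
for n,box in(("top",(290,220,365,300)),("side",(300,220,385,300))):
    c=cams.read_camera(n)
    for lab,img in(("before",cv2.imread(f"pics/{n}0.png")),("after",c["color"])):
        print(n,lab,[(round(sang(p)%90,1),round(a),round(r,1)) for p,a,r in inserts(img,c,box)])
c=cams.read_camera("top")
for lab,img in(("before",cv2.imread("pics/top0.png")),("after",c["color"])):
    cc=dict(c);cc["color"]=img
    for k,a in blob(cc,(335,255,368,292)):
        for z in(57,71):
            P=np.array([onz(c,u,v,z)[:2] for u,v in k]).astype(np.float32); rc=cv2.minAreaRect(P)
            vx,vy,_,_=cv2.fitLine(P,cv2.DIST_L2,0,.01,.01).ravel()
            print(lab,z,"centroid",sang(np.array(rc[0])).round(1),"r",np.hypot(*(np.array(rc[0])-o)).round(1),"axis dir",((np.degrees(np.arctan2(vy,vx)-yaw))%180).round(1),np.round(rc[1],1))
# z_map top pts
f=240/np.tan(np.radians(c['fov_y']/2));v,u=np.mgrid[:480,:640];z=c['z_map'];P=np.stack([(u-c['cx'])/f*z,-(v-c['cy'])/f*z,-z],-1)@c['pose'][:3,:3].T+c['pose'][:3,3]
m=(P[...,2]>60)&(P[...,2]<80)&(np.hypot(P[...,0]-o[0],P[...,1]-o[1])<80)&(z>0)
q=P[m]; print(len(q),q.mean(0), sang(q[:,:2].mean(0)))
E
```

```text
top before [(np.float64(62.6), 117, np.float64(36.3)), (np.float64(62.0), 116, np.float64(36.1)), (np.float64(63.1), 114, np.float64(36.0)), (np.float64(62.4), 115, np.float64(35.6))]
top after [(np.float64(14.8), 112, np.float64(36.4)), (np.float64(15.7), 109, np.float64(36.2)), (np.float64(14.5), 113, np.float64(35.8)), (np.float64(15.3), 112, np.float64(35.7))]
side before []
side after []
before 57 centroid 16.8 r 50.3 axis dir 19.3 [27.  12.3]
before 71 centroid 16.4 r 50.4 axis dir 19.3 [26.6 12.1]
after 57 centroid 58.3 r 50.1 axis dir 65.0 [27.7 12.5]
after 71 centroid 57.3 r 49.8 axis dir 65.0 [27.2 12.3]
70 [ 554.3882523  -231.60597646   70.31542116] 58.27026367936412
```

```bash
python3 - <<'E'
from h import *
o=np.array([567.7,-184.1]);yaw=.2809
def sang(p): return (np.degrees(np.arctan2(p[1]-o[1],p[0]-o[0])-yaw))%360-180
for n in("top","side"):
    c=cams.read_camera(n)
    u0,v0=proj(c,[555,-232,60]).astype(int)
    a=c["color"][v0-20:v0+20,u0-25:u0+25]; cv2.imwrite(f"pics/{n}7.png",cv2.resize(a,None,fx=14,fy=14,interpolation=cv2.INTER_CUBIC))
    print(n,u0-25,v0-20)
    f=240/np.tan(np.radians(c['fov_y']/2));v,u=np.mgrid[:480,:640];z=c['z_map'];P=np.stack([(u-c['cx'])/f*z,-(v-c['cy'])/f*z,-z],-1)@c['pose'][:3,:3].T+c['pose'][:3,3]
    for lo in(50,62,67,69,70):
        m=(P[...,2]>lo)&(P[...,2]<80)&(np.hypot(P[...,0]-o[0],P[...,1]-o[1])<80)&(z>0)
        q=P[m]; 
        if len(q)>5: 
            vx,vy,_,_=cv2.fitLine(q[:,:2].astype(np.float32),cv2.DIST_L2,0,.01,.01).ravel()
            print(lo,len(q),q.mean(0).round(1),"r",np.hypot(*(q.mean(0)[:2]-o)).round(1),"s",sang(q.mean(0)).round(1),"dir",(np.degrees(np.arctan2(vy,vx)-yaw)%180).round(1))
    for s in (56,60,64):
        th=yaw+np.pi+np.radians(s)
        print(s,[proj(c,[*(o+r_*np.array([np.cos(th),np.sin(th)])),71]).round(1).tolist() for r_ in(35,65)])
E
```

```text
top 329 244
50 95 [ 557.1 -220.9   65.3] r 38.3 s 57.8 dir 59.2
62 69 [ 554.5 -231.6   70.3] r 49.3 s 58.3 dir 60.1
67 67 [ 554.5 -231.9   70.5] r 49.6 s 58.5 dir 59.3
69 57 [ 554.6 -231.9   70.9] r 49.5 s 58.5 dir 59.8
70 40 [ 554.1 -233.1   71.5] r 50.8 s 58.4 dir 61.6
56 [[347.0, 263.1], [362.1, 268.4]]
60 [[347.4, 261.9], [362.8, 266.1]]
64 [[347.7, 260.6], [363.3, 263.7]]
side 339 209
50 226 [ 554.4 -222.6   63.1] r 40.7 s 54.8 dir 58.9
62 125 [ 553.5 -227.9   69.5] r 46.1 s 56.0 dir 59.5
67 92 [ 553.7 -228.9   71.3] r 46.9 s 56.5 dir 60.3
69 77 [ 554.2 -228.6   71.9] r 46.5 s 57.0 dir 60.6
70 69 [ 554.1 -228.9   72.1] r 46.8 s 57.0 dir 60.9
56 [[359.2, 230.0], [373.3, 220.7]]
60 [[358.1, 229.1], [371.3, 219.1]]
64 [[356.9, 228.3], [369.1, 217.7]]
```

View pics/top7.png

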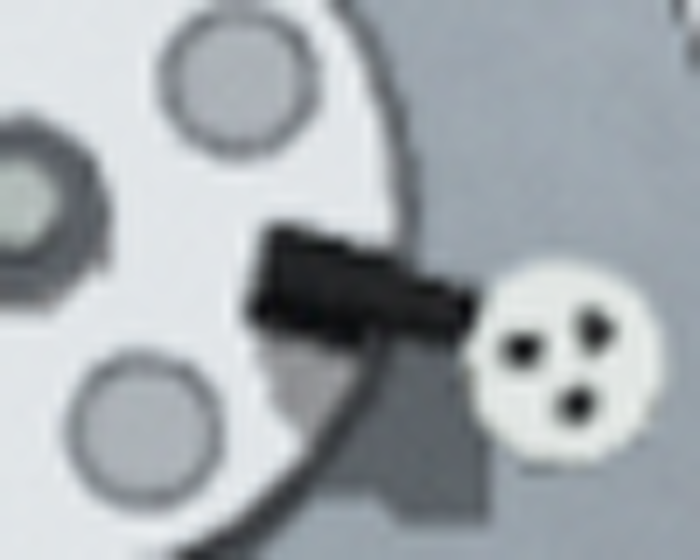

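View pics/side7.png

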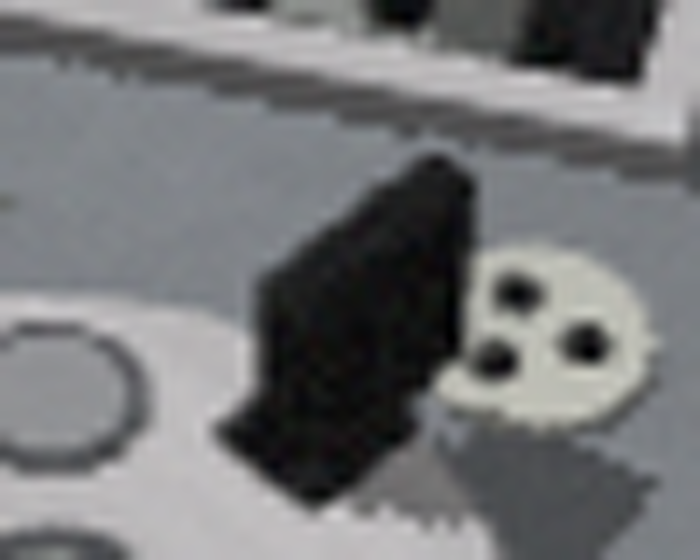

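The wheel is at about 60°: the inserts give 60.1, the tool angle 59.7, and the fin direction 59–61. The fin's centroid reads 58.5, but it read about 1° low at the start too. In the top zoom the fin's line runs into the three-dot disc, with its tip at (475,310) beside the disc at (565,360). I'll leave it there and turn the tool so +y lies along the shutter's travel, then go in front of its tab.

Request:
move_arm:
  moves: [0,0,0,0,0,-6.1,0,0,0,0,0,-6.1,0,0,0,0,0,-6.1,0,0,0,0,0,-6.1,0,0,0,0,0,-6.1,0,0,0,0,0,0,-1.5,22.4,0,0,0,0,-1.5,22.4,0,0,0,0,-1.5,22.4,0,0,0,0,-1.5,22.4,0,0,0,0,-1.5,22.4,0,0,0,0,-1.5,22.4,0,0,0,0,-1.5,22.4,0,0,0,0,-1.5,22.4,0,0,0,0,0,0,0,0,0,0,0,0,0,0,0,0]

```text
t: 9.63
ee_pos: [564.3, -305.0, 149.5]
eef_rot: [-1.883, -2.513, 0.0]
contact_force: [-0.1, -0.0, -1.2]
opening: 0.1
```

```bash
python3 -c "
from h import *
delta([559.2,-310.7,59]); rel()"
```

```text
t 9.6333 pos [ 564.3 -305.   149.5] F [-0.1  -0.05 -1.24] xyaw 106.32 zaxis [-0.001  0.    -1.   ] op 0.1
delta tool [-4.1 -6.4 90.5]
t 9.6333 axis in tool xy [115.8  37. ] z 149.5 F tool [-0.02 -0.11  1.24] tool-s 90.27
```

Request:
move_arm:
  moves: [-4,-6.5,0,0,0,0,0,0,20,0,0,0,0,0,25,0,0,0,0,0,15,0,0,0,0,0,0,0,0,0]

```text
t: 10.05
ee_pos: [554.2, -310.9, 85.7]
eef_rot: [-1.882, -2.504, 0.001]
contact_force: [-0.7, 0.7, -0.8]
opening: -0.2
```

```bash
python3 -c "
from h import *
delta([559.2,-310.7,60]); rel()
for n,b in(('side',(290,150,440,300)),):
  c=cams.read_camera(n); a=c['color'][b[1]:b[3],b[0]:b[2]]; cv2.imwrite('pics/%s8.png'%n,cv2.resize(a,None,fx=4,fy=4,interpolation=cv2.INTER_CUBIC))"
```

```text
t 10.05 pos [ 554.2 -310.9   85.7] F [-0.69  0.71 -0.85] xyaw 106.14 zaxis [-0.007  0.005 -1.   ] op -0.2
delta tool [-1.4  5.  25.7]
t 10.05 axis in tool xy [118.7  48. ] z 85.7 F tool [ 0.87 -0.46  0.85] tool-s 90.09
```

View pics/side8.png

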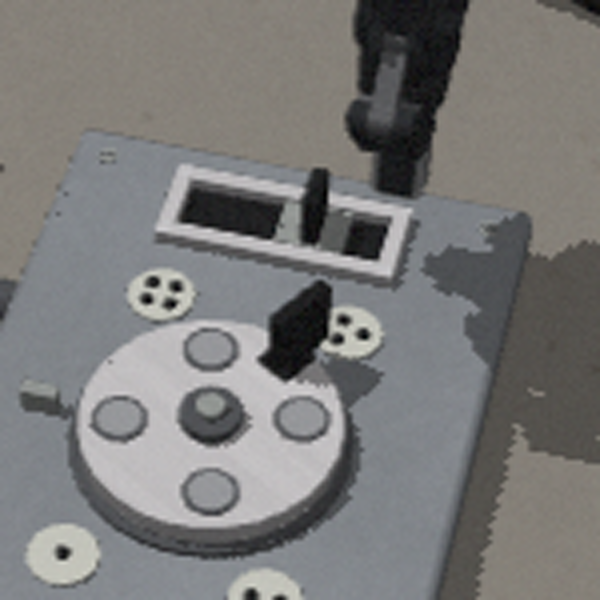

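Request:
move_arm:
  moves: [0,0,13,0,0,0,0,0,13,0,0,0,0,0,0,0,0,0,0,0,0,0,0,0,0,0,0,0,0,0]

```text
t: 10.52
ee_pos: [558.2, -312.1, 64.6]
eef_rot: [1.885, 2.513, -0.0]
contact_force: [-0.1, -0.6, 0.9]
opening: -0.0
```

```bash
python3 -c "
from h import *
delta([559.2,-310.7,60]); rel()"
```

```text
t 10.5167 pos [ 558.2 -312.1   64.6] F [-0.12 -0.58  0.91] xyaw 106.26 zaxis [ 0. -0. -1.] op -0.0
delta tool [1.1 1.3 4.6]
t 10.5167 axis in tool xy [120.9  44.7] z 64.6 F tool [-0.52 -0.28 -0.91] tool-s 90.22
```

Now at changer (-45,-121), which is in front of the tab. I'll lower 4 mm and push along +y.

Request:
move_arm:
  moves: [1,0,4,0,0,0,0,0,0,0,0,0,0,4,0,0,0,0,0,4,0,0,0,0,0,3,0,0,0,0,0,3,0,0,0,0,0,3,0,0,0,0,0,3,0,0,0,0,0,3,0,0,0,0,0,0,0,0,0,0]

```text
t: 11.35
ee_pos: [580.4, -304.5, 60.4]
eef_rot: [1.884, 2.514, -0.0]
contact_force: [-0.2, 0.1, 1.2]
opening: -0.3
```

```bash
python3 -c "
from h import *
rel()
for n,b in(('side',(290,150,440,300)),):
  c=cams.read_camera(n); a=c['color'][b[1]:b[3],b[0]:b[2]]; cv2.imwrite('pics/%s9.png'%n,cv2.resize(a,None,fx=4,fy=4,interpolation=cv2.INTER_CUBIC))"
```

```text
t 11.35 axis in tool xy [119.8  21.4] z 60.4 F tool [ 0.14 -0.17 -1.22] tool-s 90.25
```

View pics/side9.png

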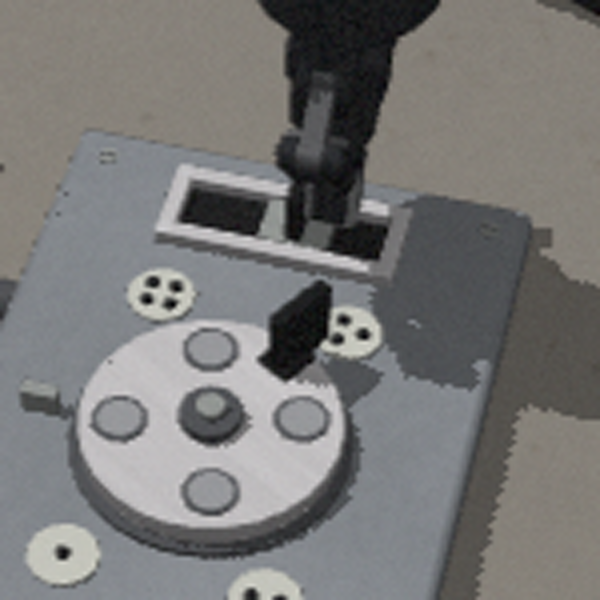

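The slide is moving with the tips: its tab went from (317,205) to about (293,215) in the zoom. About 24 mm remain, so I'll go 21 mm and then creep.

Request:
move_arm:
  moves: [0,3,0,0,0,0,0,3,0,0,0,0,0,3,0,0,0,0,0,3,0,0,0,0,0,3,0,0,0,0,0,3,0,0,0,0,0,2,0,0,0,0,0,1,0,0,0,0,0,0,0,0,0,0]

```text
t: 12.15
ee_pos: [600.5, -298.7, 60.3]
eef_rot: [1.884, 2.513, 0.0]
contact_force: [-1.3, -1.6, 0.2]
opening: -0.3
```

```bash
python3 -c "
from h import *
rel()"
```

```text
t 12.15 axis in tool xy [119.9   0.4] z 60.3 F tool [-1.15 -1.72 -0.23] tool-s 90.24
```

Request:
move_arm:
  moves: [0,1,0,0,0,0,0,1,0,0,0,0,0,0,0,0,0,0]

```text
t: 12.4
ee_pos: [602.1, -298.2, 60.3]
eef_rot: [1.885, 2.513, -0.0]
contact_force: [-1.8, -0.1, 0.7]
opening: -0.0
```

```bash
python3 -c "
from h import *
rel()"
```

```text
t 12.4 axis in tool xy [119.9  -1.3] z 60.3 F tool [ 0.42 -1.75 -0.72] tool-s 90.23
```

Request:
move_arm:
  moves: [0,1,0,0,0,0,0,0,0,0,0,0]

```text
t: 12.57
ee_pos: [603.0, -297.9, 60.3]
eef_rot: [1.885, 2.513, -0.0]
contact_force: [-1.1, -1.8, 1.0]
opening: -0.2
```

```bash
python3 -c "
from h import *
rel()"
```

```text
t 12.5667 axis in tool xy [119.8  -2.2] z 60.3 F tool [-1.37 -1.56 -1.03] tool-s 90.22
```

Request:
move_arm:
  moves: [0,1,0,0,0,0,0,0.5,0,0,0,0,0,0,0,0,0,0]

```text
t: 12.82
ee_pos: [603.7, -297.7, 60.3]
eef_rot: [-1.885, -2.512, 0.002]
contact_force: [-4.7, -1.8, 1.5]
opening: 0.1
```

```bash
python3 -c "
from h import *
rel()"
```

```text
t 12.8167 axis in tool xy [119.9  -3. ] z 60.3 F tool [-0.38 -5.   -1.46] tool-s 90.21
```

Request:
move_arm:
  moves: [0,0.5,0,0,0,0,0,0.5,0,0,0,0,0,0,0,0,0,0]

```text
t: 13.07
ee_pos: [603.8, -297.7, 60.3]
eef_rot: [-1.884, -2.511, 0.004]
contact_force: [-5.9, -2.5, 2.8]
opening: 0.0
```

```bash
python3 -c "
from h import *
rel()"
```

```text
t 13.0667 axis in tool xy [119.8  -3.1] z 60.3 F tool [-0.72 -6.37 -2.81] tool-s 90.18
```

The slide is at the stop: the tool stalls at changer x = 3.1 against a predicted 3.0, and the force rises from 1.7 to 6.4 N. I'll give one more small firm push and then back away.

Request:
move_arm:
  moves: [0,1,0,0,0,0,0,1,0,0,0,0,0,0,0,0,0,0]

```text
t: 13.32
ee_pos: [603.9, -297.6, 60.3]
eef_rot: [-1.884, -2.508, 0.009]
contact_force: [-10.8, -3.1, 4.9]
opening: -0.1
```

```bash
python3 -c "
from h import *
rel()"
```

```text
t 13.3167 axis in tool xy [119.8  -3.4] z 60.3 F tool [-1.000e-02 -1.128e+01 -4.770e+00] tool-s 90.14
```

Request:
move_arm:
  moves: [0,-4,0,0,0,0,0,-6,0,0,0,0,0,-6,0,0,0,0,0,0,-15,0,0,0,0,0,-30,0,0,0,0,0,-30,0,0,0,0,0,-30,0,0,0,-10,-35,0,0,0,0,-10,-35,0,0,0,0,-10,-35,0,0,0,0,-10,-35,0,0,0,0,-10,-35,0,0,0,0,-10,-35,0,0,0,0,0,0,0,0,0,0,0,0,0,0,0,0]

```text
t: 14.57
ee_pos: [406.0, -418.4, 165.5]
eef_rot: [1.888, 2.509, 0.002]
contact_force: [-0.6, -0.8, -0.1]
opening: -0.1
```

```bash
python3 - <<'E'
from h import *
rel(); o=np.array([567.7,-184.1]);yaw=.2809
R=np.array([[np.cos(yaw),-np.sin(yaw)],[np.sin(yaw),np.cos(yaw)]])
for n,b in(('side',(240,150,440,370)),('top',(240,180,440,330))):
    c=cams.read_camera(n); a=c['color'][b[1]:b[3],b[0]:b[2]]; cv2.imwrite('pics/%s10.png'%n,cv2.resize(a,None,fx=4 if n=='top' else 2.7,fy=4 if n=='top' else 2.7,interpolation=cv2.INTER_CUBIC))
    f=240/np.tan(np.radians(c['fov_y']/2));v,u=np.mgrid[:480,:640];z=c['z_map'];P=np.stack([(u-c['cx'])/f*z,-(v-c['cy'])/f*z,-z],-1)@c['pose'][:3,:3].T+c['pose'][:3,3]
    Q=(P[...,:2]-o)@R
    m=(P[...,2]>50)&(P[...,2]<62)&(abs(Q[...,1]+120)<14)&(abs(Q[...,0])<45)&(z>0); print(n,"shutter top pts",m.sum(),Q[m].mean(0).round(1) if m.any() else None)
    m=(P[...,2]>67)&(P[...,2]<76)&(np.hypot(Q[...,0],Q[...,1])<80)&(z>0);q=Q[m]
    vx,vy,_,_=cv2.fitLine(q.astype(np.float32),cv2.DIST_L2,0,.01,.01).ravel(); print("selector",np.degrees(np.arctan2(-q.mean(0)[1],-q.mean(0)[0])).round(1),np.degrees(np.arctan2(vy,vx))%180)
E
```

```text
t 14.5667 axis in tool xy [181.1 220.1] z 165.5 F tool [-0.57 -0.77  0.05] tool-s 90.03
side shutter top pts 57 [  16.9 -115.1]
selector 56.8 59.616844
top shutter top pts 50 [  16.7 -118.6]
selector 58.4 60.35557
```

View pics/side10.png

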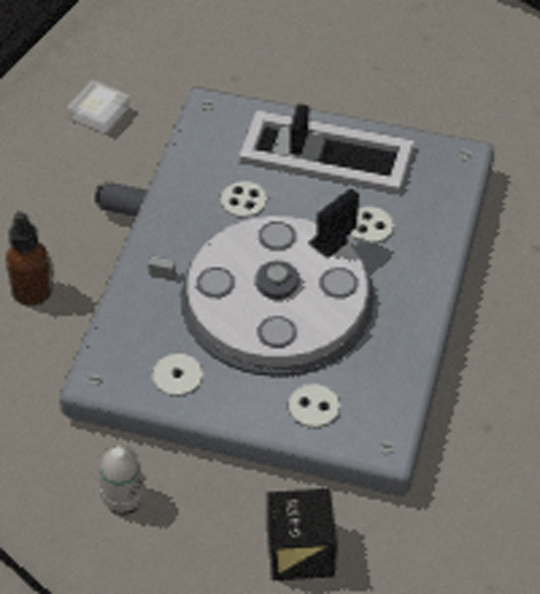

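View pics/top10.png

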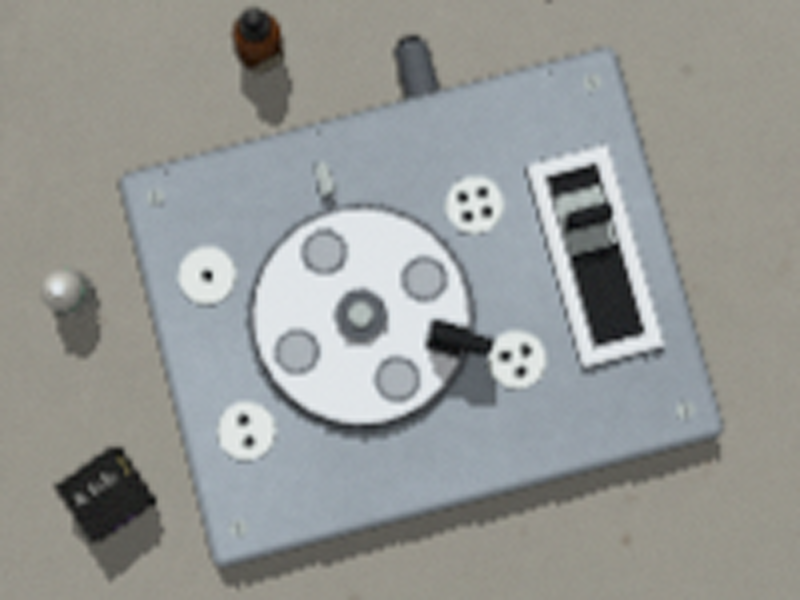

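The top view shows the fin pointing at the three-dot disc and the slide at the back of its guide (588,215). The loose parts are where they were. Handing in.

```bash
python3 -c "
from cell import r
print(r.sign_off())"
```

```text
the job is handed in; nothing more can be done
None
```

I pushed the wheel's tab with the closed fingertips from about 17° to about 60°, where it points at the three-dot disc. Then I pushed the shutter tab back to its stop and moved the arm clear. I handed the job in at about 14.6 s.

- **Wheel angle:** Most checks agree on 60°: the wheel inserts give 60.1° (if they sit 45° from the tab), the tool angle at the last contact 59.7°, and the fin's direction 59.6–60.4°.
- **Disagreement:** The fin's centroid from the depth picture read lower, at 58.4° from above and 56.8° from the side. The top-view centroid had also read about 1° low before the push, so I trusted the other checks and left the wheel there.
- **Shutter:** The tool stalled at 3.1–3.4 mm in the changer's own x, where 3.0 was expected at the stop, and the force rose from about 1.7 to 11 N. The depth pictures put the tab at x ≈ 16.8 mm against 18 expected, low by about as much as the fin was.
- **Loose parts:** In the final pictures the cube, objective, dropper and coverslip box look unmoved; I compared them by eye only. The robot was touching nothing.

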